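# Turn a can lid onto the scanner and hold the run lever

## Task

At this can-inspection bench, use the orange grip to turn the scanner's hinged leaf gently right over, so that the can lid it carries lies flat on the glass with its gold face down and its white face up. Then press the black spring lever of the yellow hold-to-run box down with the fingers until its red pointer stands in the green band, and finish while still holding it there: do not let go, and never push it so far that the pointer goes into the red. Leave the cans and the stack of loose lids where they are.

Things in the scene. Friction and masses are not known exactly. Their poses are not given: they have to be found in the camera images.
- scanner: Grey flat scanner fixed to the bench, left or right, 160 x 300 x 30 mm, yaw up to 0.35 rad. Origin: underside, below the middle of the leaf's hinge line, which runs along its x axis (away from the robot) 42 mm above the bench. Rubber loading pad on its +y half, glass on its -y half, tops 32 mm high. Front edge 67 mm from the origin: the orange grip overhangs the bare bench before it.
- leaf (a joint): Hinge angle of the leaf, an aluminium frame 120 x 120 x 8 mm holding a can lid (diameter 95 mm, one face gold, one white). 0: on the +y loading pad, gold up; pi/2: upright; pi: flat on the glass at -y, white up. Starts at 0 to 0.6 rad. The hinge has 0.28 N m of friction (up to 4 N at the grip), so the leaf stays where it is left.
- leaf_grip (a point): Middle of the leaf's orange round grip, diameter 13 mm, 60 mm long, parallel to the hinge and pointing to the robot. In scanner axes (-107, 112 cos q, 42 + 112 sin q) mm from the scanner's origin, q = leaf angle. Can be pinched from above, fingers closing across the hinge line, and carried round the arc with the hand kept pointing down: it turns between the pads.
- holdbox: Yellow hold-to-run box fixed to the bench on the other side from the scanner, base 180 x 100 x 22 mm, yaw up to 0.35 rad. Origin: underside, 10 mm nearer the robot than the base's middle. Its x axis (away from the robot) points from the lever's pivot to its tip. At x = 90 mm a colour post, 30 mm wide, 125 mm tall: white, green band (76 to 94 mm high), white, red below 65 mm.
- lever (a joint): Spring lever: 0 released (tip raised 0.25 rad above level), grows when pressed down, 0.5 at the stop. Pivot along the box's y at x = -62 mm, 85 mm high. Pointer mid-green at 0.25 (lever level); green is 0.19 to 0.31; in the red from 0.4. Springs back when let go. Force at the pad: about 2.5 N to start, 6.5 N mid-green, 11 N at the stop.
- lever_pad (a point): Middle of the top face of the lever's black pad (72 mm along the lever, 46 mm wide), 88 mm from the pivot along the lever, 4 mm above its centre line. 111 mm above the bench when released, 89 mm when the pointer is mid-green. It moves with the lever.
- can_far: Green can with gold rims, diameter 73 mm, 110 mm tall, beyond the work area; origin at the centre of its underside. Leave alone.
- can_side: Dark can with gold rims, diameter 73 mm, 110 mm tall, far out on one side; origin at the centre of its underside. Leave alone.
- lids: Stack of loose gold can lids, diameter 95 mm, 24 mm high, far out on the other side; origin at the centre of its underside. Leave alone.
Not all that is in view belongs to the job. There is more than one size of the holdbox; the one meant has the size given above.

How it is judged (in metres and radians):
On the way, in this order (a step that is already met when the one before it is completed fails the run):
1. the leaf is turned right over, flat on the glass (value of joint leaf above 2.95 rad), for 0.2 s.
2. the fingers hold the lever with its pointer in the green (value of joint lever between 0.18 and 0.32 rad and contact force between the fingers and lever above 1.5 N), for 0.2 s.
At the end, for the whole second after the job is handed in: The leaf lies over on the glass (leaf angle above 2.95 rad); the fingers press on the lever (more than 1.5 N) and keep it still with its pointer in the green (0.18 to 0.32 rad) through the last second; cans and lids stand upright within 30 mm of where they were (all of step 2 and value of joint leaf above 2.95 rad and velocity of joint lever between -0.1 and 0.1 rad/s and distance of each of can_far, can_side, lids from where it was at the start of the episode below 0.03 m and angle between each of can_far, can_side, lids's own z axis and vertical below 0.2 rad); the arm keeps its last pose, push and grip.
It fails at once if the lever is pushed so far that its pointer is in the red (0.42 rad) (value of joint lever above 0.42 rad).
It fails at once if the leaf is flung over instead of turned gently (over 5 rad/s) (velocity of joint leaf above 5 rad/s).
It fails at once if a can or the stack of lids is pushed more than 30 mm or tipped (not (distance of can_far from where it was at the start of the episode below 0.03 m and angle between can_far's own z axis and vertical below 0.2 rad) or not (distance of can_side from where it was at the start of the episode below 0.03 m and angle between can_side's own z axis and vertical below 0.2 rad) or not (distance of lids from where it was at the start of the episode below 0.03 m and angle between lids's own z axis and vertical below 0.2 rad)).
It also fails if it takes over 48 s, if anything falls off the work surface, if the arm or the gripper's body presses on something with over 40 N, if the wrist force passes 120 N, or if a joint passes its speed limit or range.

## Robot

A 6-joint arm with a two-finger parallel gripper is mounted at the origin on the work surface. World frame = base frame: x ahead of the robot, y to its left, z up, the work surface at z = 0. Lengths are in m, angles in degrees, forces in N, time in s.
With the tool pointing down it reaches from about 0.4 to 0.825 m from the base axis. Payload 7 kg.
Tool frame: the origin (TCP) lies at the very end of the fingers, on their centre line; the grasp point (between the pads) lies 19 mm behind it; z points along the fingers, y is the line along which they close (so a half turn about z gives the same grasp; the last joint's range is limited). The gripper opens to 88 mm and grips with 3 to 60 N. Pads are 19 mm wide; open, the fingers measure 130 mm over their backs; the gripper's body (78 mm by 193 mm) begins 47 mm behind the grasp point.
Start: joints at [-56.545, 20.546, 0.682, 0, -70.136, -16.507], TCP at [0.197, -0.646, 0.227] pointing down, gripper open.
Joint ranges: [-176.03, 176.03], [-82.01, 121.73], [-58.28, 71.71], [-173.87, 95.51], [-174.79, -0.11], [-173.66, 173.66]. Speed limits (degrees/s): [136.94, 136.94, 172.46, 180, 180, 180].

## Interface

Orientations are given as [roll, pitch, yaw] about the fixed x, y, z axes, in that order (R = Rz(yaw) Ry(pitch) Rx(roll)).
In Python, from plant import ctrl gives the robot as it stands.
- The arm moves only by the tool carry_out, never from a script. Its argument "deltas" is a list that holds one entry, the list of rows, each a list of 5 numbers: the shift along the tool's x, y, z scaled (see below), then the turn about the tool's z scaled (see below), then the opening, from -1 (shut) to 1 (fully open). A call has 1 to 5 rows; each row is the pose to reach, as a shift and turn from the pose commanded when the call began, along the tool's axes at that moment, turning the shorter way round; what a row does not reach only later rows make up. The controller multiplies each number of a shift by 20 cm and each number of a turn by 2 pi rad. A row lasts 1/10 s, in which the tool goes at most 50 mm and 8.59 degrees, less where a joint would pass 70% of its speed; a pose out of reach is approached as far as the arm can. A call with a number of a shift or a turn outside -1 to 1 is refused whole. A call with a gripper value outside its range is refused whole. The fingers move at their own pace and stop on an object; the grip force is fixed at half the most. Time passes only in rows, so rows that repeat a pose let the fingers close. It gives the time, the measured TCP pose, the force, the opening and the grip force at its end, in the units of the state.
- ctrl.get_obs(): the state, without advancing time (a new reading comes with each control period).
- ctrl.snapshot(name): name is "side" or "top" or "wrist"; returns a dict with "color" (384x512x3 uint8, red, green, blue), "camera_matrix" (3x3 intrinsics, pixels), "R" (3x3) and "t" (3): a world point X has camera coordinates R X + t. Camera axes: x right, y down, z forward; pixel columns grow to the right and rows downward; lengths in m; the calibration is good to about 2 mm. A picture is of the moment at which its call begins. There is no depth.
- ctrl.close_job(): hands the job in; it is judged then, once.
Trained networks look in a picture, given as the dict that the camera call returned (one of the last four; its "shot" number tells which), for a name from the list of things; names that differ only in an ending like _2 or _b are one class to them, and where a whole thing is asked for, a point or a joint stands for the part that bears it (a point fixed in the world has none). Each returns a list of dicts, best first, with "p" (0 to 1); they miss things now and then, are a little off and sometimes report something else, mostly with a low value. They report only what shows in the picture. A call takes as long as a camera call. They do not tell look-alikes from the thing itself.
- ctrl.search_frame(picture, name): "centre" ([column, row] in pixels, amid what is visible of it).
- ctrl.silhouettes(picture, name): "mask" (384x512 bool, what is visible of it) and "centre" ([column, row] in pixels, amid what is visible of it).
- ctrl.spot_point(picture, name): "centre" ([column, row] in pixels: a listed point, or the origin of a listed thing).
The state is a dict: "clock": time; "joint_pos": joint angles; "qvel": joint speeds; "tau": joint torques, N m; "tool_pos": TCP position; "orientation": TCP orientation; "force": force on the tool from outside, world axes, zero at the start; "moment": the same for the moment, N m; "opening": finger opening in m; "gripper_force": force on a finger pad.
Only numpy, scipy, OpenCV 4.12 (cv2) and the standard library are available. Lean on these libraries where they do the work, as an engineer would, in place of code of your own. Each camera call takes 0.05 s, during which the arm holds its last target. There are 200 camera calls.

## Working session

There is one attempt and no reset: what is moved stays moved. The work goes in short steps, Python scripts to look and compute and a tool call to move; the robot and the scene stay as the last step left them, time stands still between calls to the robot, and variables do not carry over. Pictures are saved under pics/ and viewed, at most 10 in all, crops included, and the job is handed in when it is done.

Besides the shell and the picture viewer there is one more tool, called after ">>>" by a JSON object that holds its "op" and its "data", one argument or row to a line. carry_out: Moves the arm, as the interface text tells. Its arguments: {"type":"object","properties":{"deltas":{"type":"array"}},"required":["deltas"]}

```bash
mkdir -p pics; ls
python3 - <<'E'
from plant import ctrl
import cv2
o=ctrl.get_obs();print({k:o[k] for k in('clock','tool_pos','orientation','opening','force')})
for n in("top","side"):
    s=ctrl.snapshot(n);cv2.imwrite(f"pics/{n}0.png",s["color"][:,:,::-1])
    print(n,s["camera_matrix"],s["R"],s["t"])
    for t in("scanner","leaf_grip","holdbox","lever_pad","can_far","can_side","lids"):
        print(t,[(round(d["p"],2),[round(float(x)) for x in d["centre"]]) for d in ctrl.spot_point(s,t)])
E
```

```text
pics
{'clock': 0.0, 'tool_pos': array([ 0.19656603, -0.64523292,  0.22562192]), 'orientation': array([ 1.79905682e+02, -8.69776376e-03, -1.63060951e+02]), 'opening': 0.0878450615512471, 'force': array([ 0.43416869,  0.19482838, -0.56774484])}
top [[471.8219733    0.         248.49382709]
 [  0.         471.8219733  190.34887928]
 [  0.           0.           1.        ]] [[ 0.02415084 -0.99963314  0.01226089]
 [-0.99638236 -0.02506828 -0.08120201]
 [ 0.08147958 -0.01025544 -0.99662225]] [-0.03242054  0.5320101   1.56142991]
scanner [(0.85, [300, 183])]
leaf_grip [(0.61, [271, 210]), (0.16, [174, 170])]
holdbox [(0.97, [169, 169]), (0.78, [162, 249]), (0.69, [310, 278]), (0.52, [162, 158])]
lever_pad [(0.73, [144, 242]), (0.7, [161, 156]), (0.64, [313, 272]), (0.4, [272, 209])]
can_far [(0.88, [238, 116])]
can_side [(0.69, [407, 227])]
lids [(0.8, [78, 212])]
side [[470.86159491   0.         258.81867327]
 [  0.         470.86159491 193.40994392]
 [  0.           0.           1.        ]] [[ 0.85248619 -0.52270677 -0.00670322]
 [-0.3112715  -0.49726953 -0.80983521]
 [ 0.41997304  0.69245985 -0.58661912]] [-0.45503864  0.2558336   1.67721843]
scanner [(0.87, [292, 239])]
leaf_grip [(0.6, [254, 218])]
holdbox [(0.98, [183, 198]), (0.78, [227, 280]), (0.66, [239, 179])]
lever_pad [(0.86, [183, 164]), (0.6, [248, 156]), (0.57, [226, 237])]
can_far []
can_side [(0.83, [323, 322])]
lids [(0.46, [182, 155])]
```

View pics/top0.png

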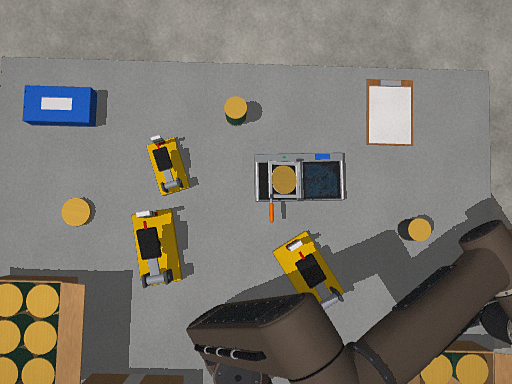

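View pics/side0.png

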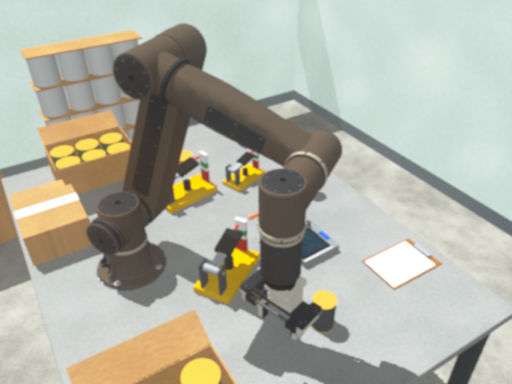

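Top view: scanner at (300,177), with the leaf on its left half and the grip at (271,211). Candidate yellow boxes are at (167,165), (155,247) and (310,265). I'll measure their bases to tell them apart.

```bash
cat > h.py <<'E'
import numpy as np, cv2
from plant import ctrl
def ray(s,px,z):
    K,R,t=s["camera_matrix"],np.array(s["R"]),np.array(s["t"])
    px=np.atleast_2d(px).astype(float)
    d=np.c_[px,np.ones(len(px))]@np.linalg.inv(K).T@R; c=-R.T@t
    return c+d*((z-c[2])/d[:,2])[:,None]
def proj(s,X):
    c=np.atleast_2d(X)@np.array(s["R"]).T+s["t"]; p=c@np.array(s["camera_matrix"]).T
    return p[:,:2]/p[:,2:]
def rects(s,m,z):
    n,l,st,_=cv2.connectedComponentsWithStats(m.astype(np.uint8))
    out=[]
    for i in range(1,n):
        if st[i,4]<150: continue
        r,c=np.where(l==i); P=ray(s,np.c_[c,r],z)[:,:2]
        (x,y),(w,h),a=cv2.minAreaRect((P*1000).astype(np.float32))
        if h>w: w,h,a=h,w,a+90
        out.append((i,st[i,4],round(c.mean()),round(r.mean()),round(x),round(y),round(w),round(h),round(a%180,1)))
    return out
E
python3 - <<'E'
from h import *
s=ctrl.snapshot("top")
hsv=cv2.cvtColor(s["color"],cv2.COLOR_RGB2HSV)
m=cv2.inRange(hsv,(22,150,60),(32,255,255))
m=cv2.morphologyEx(m,cv2.MORPH_CLOSE,np.ones((9,9)))
for r in rects(s,m>0,.022): print("yellow",r)
for t in("scanner","leaf"):
  for d in ctrl.silhouettes(s,t): 
    if d["p"]>.4: print(t,d["p"],rects(s,d["mask"],.032))
for d in ctrl.silhouettes(s,"holdbox"):
    print("hb",d["p"],rects(s,d["mask"],.022))
o=cv2.inRange(hsv,(5,150,120),(17,255,255)); o=cv2.morphologyEx(o,cv2.MORPH_CLOSE,np.ones((3,3)))
n,l,st,ce=cv2.connectedComponentsWithStats(o)
print([(st[i].tolist(),ce[i].round(1)) for i in range(1,n) if st[i,4]>25])
a=cv2.resize(s["color"][120:300,120:360],(800,600),interpolation=cv2.INTER_CUBIC)
cv2.imwrite("pics/crop.png",a[:,:,::-1])
E
```

```text
yellow (5, np.int32(1214), 169, 168, 609, 254, 178, 99, 18.8)
yellow (7, np.int32(1805), 160, 243, 338, 281, 238, 136, 10.5)
yellow (11, np.int32(1937), 305, 266, 268, -222, 239, 133, 33.3)
scanner 0.91 [(1, np.int32(4362), 298, 178, 549, -188, 299, 226, 92.8)]
leaf 0.7 [(1, np.int32(1217), 283, 182, 534, -138, 201, 112, 2.8)]
hb 0.91 [(1, np.int32(3136), 156, 247, 336, 281, 251, 142, 10.2)]
hb 0.8 [(1, np.int32(2891), 309, 270, 260, -228, 268, 139, 34.4)]
hb 0.68 [(1, np.int32(1714), 167, 165, 618, 258, 206, 104, 19.6)]
[([367, 79, 13, 65, 188], array([369.5, 102. ])), ([401, 80, 12, 65, 184], array([409.6, 103.4])), ([270, 203, 4, 19, 58], array([271. , 212.1]))]
```

View pics/crop.png

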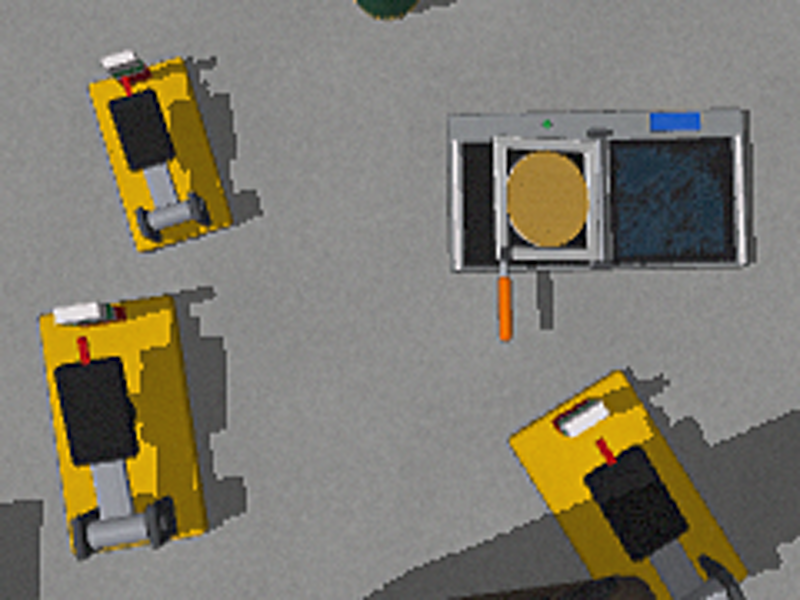

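The green-post boxes: (155,247) and (310,265) both measure about 238x135 mm. The far-left one at (167,165) measures 178x99 mm, matching 180x100, and sits on the other side from the scanner, so it is the one meant. Next I'll fit the scanner and grip.

Run:
```python
from h import *
from scipy.optimize import least_squares
T=ctrl.snapshot("top");S=ctrl.snapshot("side")
def orange(s,box):
    hsv=cv2.cvtColor(s["color"],cv2.COLOR_RGB2HSV);o=cv2.inRange(hsv,(4,150,100),(17,255,255))
    m=np.zeros_like(o);x0,y0,x1,y1=box;m[y0:y1,x0:x1]=o[y0:y1,x0:x1]
    r,c=np.where(m>0);print(len(r),c.min(),c.max(),r.min(),r.max());return np.array([c.mean(),r.mean()])
gT=orange(T,(262,195,285,230));gS=orange(S,(235,200,275,235));print(gT,gS)
for z in(.042,.07,.1,.13):print(z,ray(T,gT,z).round(4),proj(S,ray(T,gT,z)).round(1))
# scanner corners in top (outline of casing, from the crop 3.333x)
C=np.array([[447,113],[750,109],[755,266],[452,271]])/(10/3)+120
P=ray(T,C,.030);print(P.round(3),np.linalg.norm(np.diff(P,axis=0),axis=1))
u=(P[0]-P[1])+(P[3]-P[2]);yaw=np.arctan2(u[1],u[0])-np.pi/2;c=P.mean(0)[:2]
org=c-.013*np.array([np.cos(yaw),np.sin(yaw)]);print("yaw",np.degrees(yaw),"org",org)
print("net org",ray(T,[300,183],0))
R=np.array([[np.cos(yaw),-np.sin(yaw)],[np.sin(yaw),np.cos(yaw)]])
for q in np.arange(0,.7,.1):
    X=np.r_[org+R@[-.107,.112*np.cos(q)],.042+.112*np.sin(q)];print(round(q,1),X.round(3),proj(T,X).round(1),proj(S,X).round(1))
```

```text
65 270 273 203 221
19 250 258 214 218
[271.24615385 212.55384615] [253.78947368 215.63157895]
0.042 [[ 0.4593 -0.096   0.042 ]] [[255.2 226.9]]
0.07 [[ 0.4583 -0.0943  0.07  ]] [[254.7 221. ]]
0.1 [[ 0.4573 -0.0925  0.1   ]] [[254.1 214.6]]
0.13 [[ 0.4562 -0.0907  0.13  ]] [[253.5 208. ]]
[[ 0.655 -0.035  0.03 ]
 [ 0.667 -0.341  0.03 ]
 [ 0.509 -0.347  0.03 ]
 [ 0.496 -0.044  0.03 ]] [0.30631877 0.15894617 0.30386036]
yaw 2.315238974791305 org [ 0.56880262 -0.19236973]
net org [[ 0.5639946  -0.19455792  0.        ]]
0.0 [ 0.457 -0.085  0.042] [[267.8 213.1]] [[253.3 225.5]]
0.1 [ 0.457 -0.085  0.053] [[268.2 213. ]] [[253.3 223.3]]
0.2 [ 0.457 -0.087  0.064] [[268.9 212.8]] [[253.5 221.2]]
0.3 [ 0.458 -0.09   0.075] [[269.9 212.7]] [[253.9 219.4]]
0.4 [ 0.458 -0.094  0.086] [[271.3 212.6]] [[254.4 217.7]]
0.5 [ 0.458 -0.098  0.096] [[273.  212.4]] [[255.1 216.3]]
0.6 [ 0.458 -0.104  0.105] [[275.1 212.3]] [[255.9 215.1]]
```

>>> {"op": "carry_out", "data": {
  "deltas": [
    [[-0.82,0.9,0,0,1],[-0.82,0.9,0,0,1],[-0.82,0.9,0,0,1],[-0.82,0.9,0,0,1],[-0.82,0.9,0,0,1]]
  ]
}}

```text
clock: 1.6
tool_pos: [0.3016, -0.4237, 0.2268]
orientation: [-180.0, 0.0, -163.0]
force: [1.5, 0.9, 1.1]
opening: 0.0874
gripper_force: 0.0
```

>>> {"op": "carry_out", "data": {
  "deltas": [
    [[-0.82,0.9,0,0,1],[-0.82,0.9,0,0,1],[-0.82,0.9,0,0,1],[-0.82,0.9,0,0,1],[-0.82,0.9,0,0,1]]
  ]
}}

```text
clock: 2.1
tool_pos: [0.4062, -0.2036, 0.2271]
orientation: [-180.0, 0.1, -163.0]
force: [0.8, -0.2, 0.9]
opening: 0.0873
gripper_force: 0.0
```

>>> {"op": "carry_out", "data": {
  "deltas": [
    [[-0.4,0.45,0,0.02,1],[-0.4,0.45,0.2,0.04,1],[-0.4,0.45,0.35,0.04,1],[-0.4,0.45,0.35,0.04,1],[-0.4,0.45,0.35,0.04,1]]
  ]
}}

```text
clock: 2.6
tool_pos: [0.4554, -0.0958, 0.1558]
orientation: [-180.0, -0.1, -177.3]
force: [0.6, -0.4, 0.6]
opening: 0.0876
gripper_force: 0.0
```

Run:
```python
from h import *
o=ctrl.get_obs();print(o["tool_pos"],o["orientation"])
s=ctrl.snapshot("wrist");cv2.imwrite("pics/w1.png",s["color"][:,:,::-1])
hsv=cv2.cvtColor(s["color"],cv2.COLOR_RGB2HSV);m=cv2.inRange(hsv,(4,150,100),(17,255,255))
n,l,st,ce=cv2.connectedComponentsWithStats(m)
for i in range(1,n):
    if st[i,4]>80: print(st[i],ce[i],[ray(s,ce[i],z).round(4).tolist() for z in(.08,.09,.1)])
print([(d["p"],d["centre"]) for d in ctrl.spot_point(s,"leaf_grip")], proj(s,o["tool_pos"]))
```

```text
[ 0.45538281 -0.09583176  0.15575765] [-1.79964003e+02 -1.49272109e-01 -1.77323250e+02]
[158  40  41  49 154] [185.71428571  63.98701299] [[[0.3596, -0.1465, 0.08]], [[0.3609, -0.1445, 0.09]], [[0.3621, -0.1425, 0.1]]]
[ 247  171   18   74 1137] [255.69305189 208.84520668] [[[0.4617, -0.0932, 0.08]], [[0.4586, -0.0934, 0.09]], [[0.4556, -0.0937, 0.1]]]
[(0.98, [255.0, 212.8])] [[252.96097085 239.29291421]]
```

View pics/w1.png

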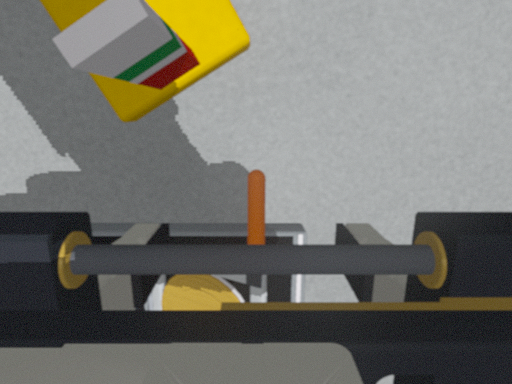

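The grip (cols 248–266, rows 171–245) lies midway between the open fingers. Descending and closing.

>>> {"op": "carry_out", "data": {
  "deltas": [
    [[0,0.01,0.15,0,1],[0,0.01,0.3,0,1],[0,0.01,0.42,0,1],[0,0.01,0.42,0,1],[0,0.01,0.42,0,-1]]
  ]
}}

```text
clock: 3.2
tool_pos: [0.4565, -0.095, 0.0739]
orientation: [-180.0, 0.1, -177.5]
force: [-0.4, -0.2, 0.1]
opening: 0.0838
gripper_force: 0.0
```

>>> {"op": "carry_out", "data": {
  "deltas": [
    [[0,0,0,0,-1],[0,0,0,0,-1],[0,0,0,0,-1],[0,0,0,0,-1],[0,0,0,0,-1]]
  ]
}}

```text
clock: 3.7
tool_pos: [0.4559, -0.0942, 0.0729]
orientation: [180.0, 0.0, -177.4]
force: [-0.0, 0.2, 0.3]
opening: 0.0448
gripper_force: 0.0
```

Run:
```python
from h import *
o=ctrl.get_obs();print(o["tool_pos"],o["orientation"],o["opening"],o["gripper_force"],o["force"])
s=ctrl.snapshot("wrist");cv2.imwrite("pics/w2.png",s["color"][:,:,::-1])
```

```text
[ 0.45588673 -0.09420598  0.07285096] [ 1.79995257e+02  2.89890616e-02 -1.77441312e+02] 0.04479472419127919 0.0 [-0.01642054  0.24987547  0.28005682]
```

View pics/w2.png

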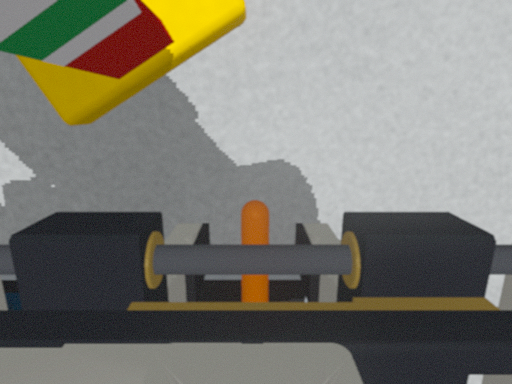

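The fingers are still closing, with the grip centred at col 255 between the pads. I'll keep closing.

>>> {"op": "carry_out", "data": {
  "deltas": [
    [[0,0,0,0,-1],[0,0,0,0,-1],[0,0,0,0,-1],[0,0,0,0,-1],[0,0,0,0,-1]]
  ]
}}

```text
clock: 4.25
tool_pos: [0.4557, -0.0932, 0.0725]
orientation: [179.9, 0.0, -177.5]
force: [-2.7, 8.9, 2.3]
opening: 0.0118
gripper_force: 30.0
```

Run:
```python
from h import *
o=ctrl.get_obs();print(o["tool_pos"],o["orientation"],o["opening"],o["gripper_force"],o["force"])
```

```text
[ 0.4557132  -0.09322608  0.07252912] [ 1.79912667e+02  1.33944774e-02 -1.77473657e+02] 0.01184811588589107 30.004000067710876 [-2.6845968   8.9487282   2.34460582]
```

>>> {"op": "carry_out", "data": {
  "deltas": [
    [[0,-0.033,-0.059,0,-1],[0,-0.072,-0.113,0,-1],[0,-0.118,-0.162,0,-1],[0,-0.169,-0.206,0,-1],[0,-0.226,-0.243,0,-1]]
  ]
}}

```text
clock: 4.75
tool_pos: [0.4578, -0.1378, 0.1222]
orientation: [179.8, 0.0, -177.4]
force: [-3.0, 10.0, 6.6]
opening: 0.0122
gripper_force: 30.0
```

Run:
```python
from h import *
o=ctrl.get_obs();print(o["tool_pos"],o["orientation"],o["opening"],o["gripper_force"],o["force"])
s=ctrl.snapshot("wrist");cv2.imwrite("pics/w3.png",s["color"][:,:,::-1])
```

```text
[ 0.45779769 -0.13782702  0.12217816] [ 1.79842060e+02  4.89473638e-02 -1.77444128e+02] 0.012212158770390624 30.00347524881363 [-3.04013318 10.0417577   6.58997006]
```

View pics/w3.png

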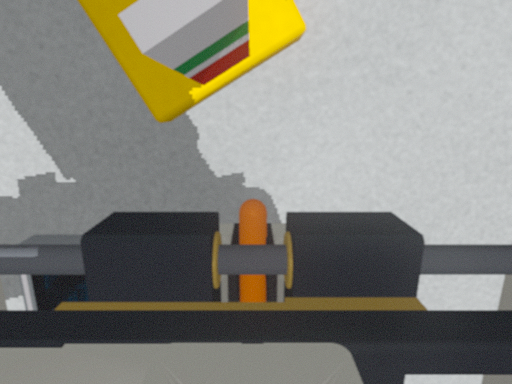

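The grip (cols 240–267) is held between the pads and the leaf is following. Continuing round the arc.

>>> {"op": "carry_out", "data": {
  "deltas": [
    [[0,-0.06,-0.03,0,-1],[0,-0.123,-0.052,0,-1],[0,-0.189,-0.067,0,-1],[0,-0.256,-0.074,0,-1],[0,-0.323,-0.072,0,-1]]
  ]
}}

```text
clock: 5.3
tool_pos: [0.4606, -0.2037, 0.136]
orientation: [179.9, 0.0, -177.4]
force: [-0.6, 5.5, 4.6]
opening: 0.012
gripper_force: 30.0
```

>>> {"op": "carry_out", "data": {
  "deltas": [
    [[0,-0.067,0.009,0,-1],[0,-0.131,0.026,0,-1],[0,-0.194,0.051,0,-1],[0,-0.253,0.084,0,-1],[0,-0.308,0.123,0,-1]]
  ]
}}

```text
clock: 5.8
tool_pos: [0.4631, -0.2662, 0.1101]
orientation: [180.0, -0.0, -177.5]
force: [0.3, 4.9, 1.4]
opening: 0.012
gripper_force: 30.0
```

>>> {"op": "carry_out", "data": {
  "deltas": [
    [[0,-0.05,0.045,0,-1],[0,-0.094,0.096,0,-1],[0,-0.131,0.152,0,-1],[0,-0.161,0.211,0,-1],[0,-0.185,0.275,0,-1]]
  ]
}}

```text
clock: 6.3
tool_pos: [0.4646, -0.3022, 0.0543]
orientation: [179.9, -0.0, -177.5]
force: [1.4, 15.2, -0.3]
opening: 0.0124
gripper_force: 30.0
```

>>> {"op": "carry_out", "data": {
  "deltas": [
    [[0,-0.008,0.065,0,-1],[0,-0.01,0.115,0,-1],[0,-0.01,0.15,0,-1],[0,-0.01,0.17,0,-1],[0,-0.01,0.17,0,-1]]
  ]
}}

```text
clock: 6.8
tool_pos: [0.4658, -0.305, 0.0243]
orientation: [-179.9, 0.1, -177.4]
force: [-7.3, 8.8, 28.2]
opening: 0.0121
gripper_force: 30.0
```

Run:
```python
from h import *
o=ctrl.get_obs();print(o["tool_pos"],o["orientation"],o["opening"],o["gripper_force"],o["force"])
s=ctrl.snapshot("top")
a=cv2.resize(s["color"][120:300,220:400],(600,600),interpolation=cv2.INTER_CUBIC)
cv2.imwrite("pics/t2.png",a[:,:,::-1])
```

```text
[ 0.46577595 -0.30502167  0.02433247] [-1.79909973e+02  7.40781221e-02 -1.77355245e+02] 0.012052503568554541 30.003544986248016 [-7.3300685   8.80810759 28.18970552]
```

View pics/t2.png

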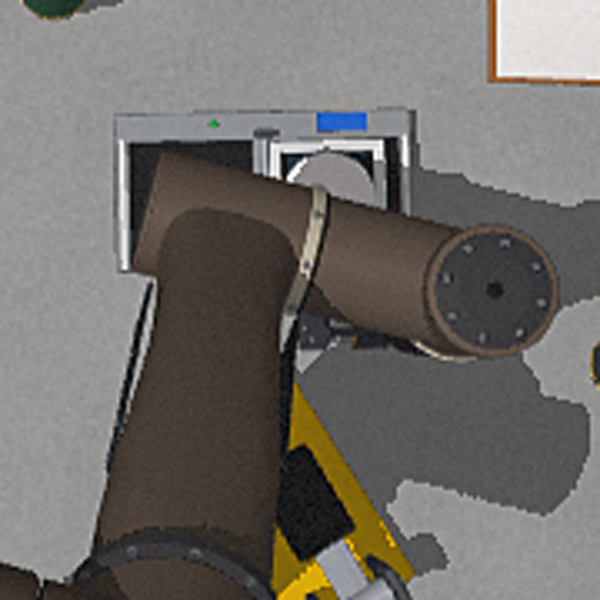

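The leaf lies on the right-hand glass with its white face up (crop ~(330,180)), and the 28 N reaction confirms it is seated. Now releasing and rising.

>>> {"op": "carry_out", "data": {
  "deltas": [
    [[0,0,0,0,0.5],[0,0,0,0,0.5],[0,0,0,0,0.5],[0,0,0,0,0.5],[0,0,0,0,0.5]]
  ]
}}

```text
clock: 7.35
tool_pos: [0.4651, -0.3046, 0.0216]
orientation: [-180.0, -0.0, -177.5]
force: [-0.2, 0.8, 0.2]
opening: 0.0466
gripper_force: 0.0
```

>>> {"op": "carry_out", "data": {
  "deltas": [
    [[0,0,-0.05,0,0.5],[0,0,-0.2,0,0.5],[0,0,-0.45,0,0.5],[0,0,-0.7,0,0.5],[0,0,-0.95,0,0.5]]
  ]
}}

```text
clock: 7.85
tool_pos: [0.4647, -0.3044, 0.2148]
orientation: [-180.0, 0.0, -177.4]
force: [2.4, 0.3, -0.6]
opening: 0.0659
gripper_force: 0.0
```

Run:
```python
from h import *
o=ctrl.get_obs();print(o["tool_pos"],o["orientation"],o["opening"],o["gripper_force"],o["force"])
```

```text
[ 0.46468153 -0.30442312  0.21483527] [-1.79982115e+02  2.61311078e-02 -1.77443619e+02] 0.06589441495653438 0.0 [ 2.44403582  0.26128274 -0.55999292]
```

>>> {"op": "carry_out", "data": {
  "deltas": [
    [[-0.306,0.925,0,0,-1],[-0.306,0.925,0,0,-1],[-0.306,0.925,0,0,-1],[-0.306,0.925,0,0,-1],[-0.306,0.925,0,0,-1]]
  ]
}}

```text
clock: 8.35
tool_pos: [0.5194, -0.1129, 0.213]
orientation: [180.0, 0.1, -177.2]
force: [-0.6, -0.6, -0.0]
opening: 0.0313
gripper_force: 0.0
```

>>> {"op": "carry_out", "data": {
  "deltas": [
    [[-0.306,0.925,0,0,-1],[-0.306,0.925,0,0,-1],[-0.306,0.925,0,0,-1],[-0.306,0.925,0,0,-1],[-0.306,0.925,0,0,-1]]
  ]
}}

```text
clock: 8.85
tool_pos: [0.5722, 0.0745, 0.2122]
orientation: [180.0, 0.0, -177.2]
force: [-1.3, -0.6, 0.1]
opening: 0.0006
gripper_force: 0.0
```

Run:
```python
from h import *
o=ctrl.get_obs();print(o["tool_pos"],o["orientation"],o["opening"])
s=ctrl.snapshot("top");cv2.imwrite("pics/t3.png",cv2.resize(s["color"][110:290,120:360],(800,600))[:,:,::-1])
w=ctrl.snapshot("wrist")
for n,p in(("top",s),("wrist",w)):
    for d in ctrl.spot_point(p,"lever_pad"): print(n,d["p"],d["centre"],ray(p,d["centre"],.111).round(4))
    for d in ctrl.spot_point(p,"holdbox"): print(n,"hb",d["p"],d["centre"],ray(p,d["centre"],0).round(4))
    for i in range(1):
        hsv=cv2.cvtColor(p["color"],cv2.COLOR_RGB2HSV);m=cv2.inRange(hsv,(22,150,60),(32,255,255));m=cv2.morphologyEx(m,cv2.MORPH_CLOSE,np.ones((9,9)))
        print(rects(p,m>0,.022))
```

```text
[0.5722218  0.07454765 0.21223211] [ 1.79984347e+02  4.81874783e-02 -1.77236915e+02] 0.0006456603279110978
top 0.87 [310.1, 271.1] [[ 0.2769 -0.2171  0.111 ]]
top 0.68 [76.3, 216.1] [[0.4307 0.5199 0.111 ]]
top 0.58 [158.9, 158.0] [[0.6213 0.2686 0.111 ]]
top hb 0.78 [312.1, 274.1] [[ 0.2576 -0.2399  0.    ]]
top hb 0.6 [337.4, 210.7] [[ 0.4727 -0.3232  0.    ]]
[(3, np.int32(162), 160, 145, 683, 281, 99, 31, 116.4), (7, np.int32(328), 169, 225, 389, 238, 154, 38, 13.5), (10, np.int32(2173), 306, 270, 268, -222, 240, 133, 33.3)]
wrist 0.8 [461.8, 256.7] [[0.6217 0.2615 0.111 ]]
wrist hb 0.7 [401.2, 196.8] [[0.597 0.254 0.   ]]
[(1, np.int32(7116), 455, 36, 422, 275, 105, 77, 99.9), (2, np.int32(4417), 390, 184, 582, 229, 137, 95, 2.7), (9, np.int32(2582), 238, 305, 739, 33, 454, 16, 92.7)]
```

View pics/t3.png

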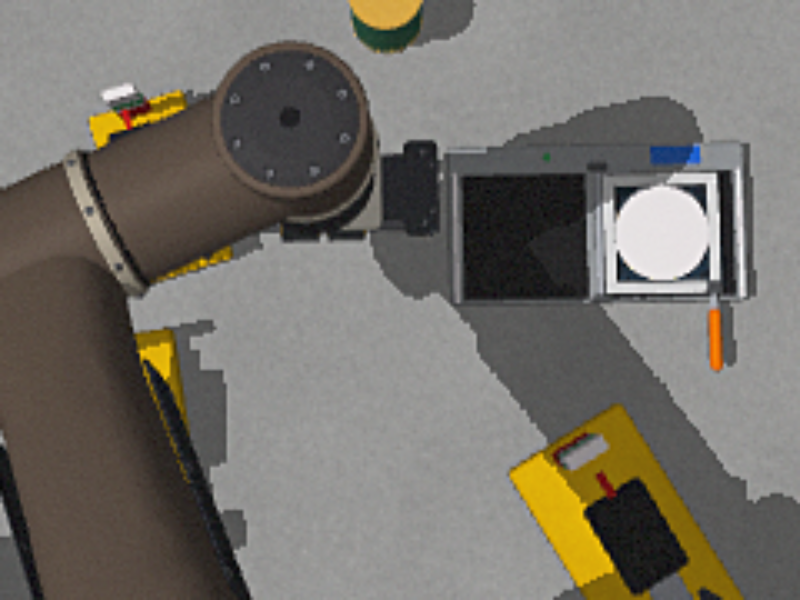

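The leaf lies flat on the glass, white face up, grip at right (715,340). The lever pad measures about (0.622, 0.261) in the wrist view, which agrees with the box geometry (0.623, 0.259). Moving above it.

>>> {"op": "carry_out", "data": {
  "deltas": [
    [[-0.295,0.92,0,-0.02,-1],[-0.295,0.92,0,-0.045,-1],[-0.295,0.92,0,-0.045,-1],[-0.295,0.92,0.1,-0.045,-1],[-0.295,0.92,0.22,-0.045,-1]]
  ]
}}

```text
clock: 9.65
tool_pos: [0.6235, 0.2608, 0.1679]
orientation: [180.0, 0.2, -161.1]
force: [-0.8, -0.7, -1.8]
opening: 0.0002
gripper_force: 0.0
```

Run:
```python
from h import *
o=ctrl.get_obs();print(o["tool_pos"],o["orientation"],o["opening"],o["force"])
s=ctrl.snapshot("wrist");cv2.imwrite("pics/w4.png",s["color"][:,:,::-1])
for d in ctrl.spot_point(s,"lever_pad"): print(d["p"],d["centre"],ray(s,d["centre"],.111).round(4))
print(proj(s,o["tool_pos"]))
```

```text
[0.62352558 0.26082637 0.16793034] [ 1.79955280e+02  1.76617026e-01 -1.61137312e+02] 0.00022192199980695102 [-0.79794968 -0.66096769 -1.8250188 ]
0.86 [257.2, 201.4] [[0.6181 0.2624 0.111 ]]
[[252.9841483  239.50453004]]
```

View pics/w4.png

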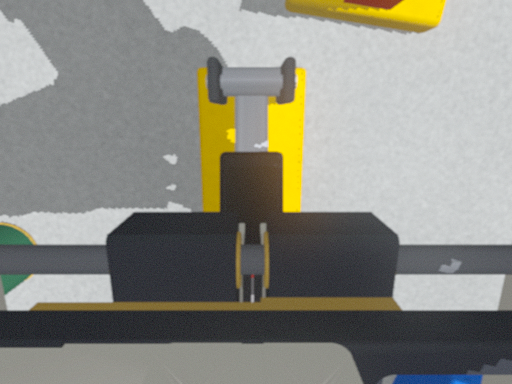

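Pad (cols 220–284) is centred under the closed fingers (col 253). Lowering, slowly at the end.

>>> {"op": "carry_out", "data": {
  "deltas": [
    [[0,0,0.1,0,-1],[0,0,0.2,0,-1],[0,0,0.27,0,-1],[0,0,0.3,0,-1],[0,0,0.31,0,-1]]
  ]
}}

```text
clock: 10.25
tool_pos: [0.6225, 0.2561, 0.1069]
orientation: [-180.0, 0.1, -161.3]
force: [0.9, -2.3, 2.9]
opening: 0.0007
gripper_force: 1.6
```

>>> {"op": "carry_out", "data": {
  "deltas": [
    [[0,0,0.02,0,-1],[0,0,0.04,0,-1],[0,0,0.06,0,-1],[0,0,0.07,0,-1],[0,0,0.07,0,-1]]
  ]
}}

```text
clock: 10.75
tool_pos: [0.623, 0.2577, 0.0929]
orientation: [180.0, 0.2, -161.2]
force: [3.3, -1.6, 6.6]
opening: 0.0003
gripper_force: 2.9
```

>>> {"op": "carry_out", "data": {
  "deltas": [
    [[0,0,0.01,0,-1],[0,0,0.017,0,-1],[0,0,0.017,0,-1],[0,0,0.017,0,-1],[0,0,0.017,0,-1]]
  ]
}}

```text
clock: 11.25
tool_pos: [0.6233, 0.2578, 0.09]
orientation: [180.0, 0.2, -161.2]
force: [4.6, -1.8, 5.8]
opening: -0.0001
gripper_force: 3.3
```

Run:
```python
from h import *
o=ctrl.get_obs();print(o["tool_pos"],o["qvel"],o["force"])
s=ctrl.snapshot("side");cv2.imwrite("pics/s4.png",cv2.resize(s["color"][120:240,170:330],(800,600),interpolation=cv2.INTER_CUBIC)[:,:,::-1])
```

```text
[0.62328745 0.25776099 0.09000703] [-0.03905734 -0.05940336 -0.06951314  0.07938467  0.00758205  0.04021506] [ 4.60398539 -1.75699869  5.77734487]
```

View pics/s4.png

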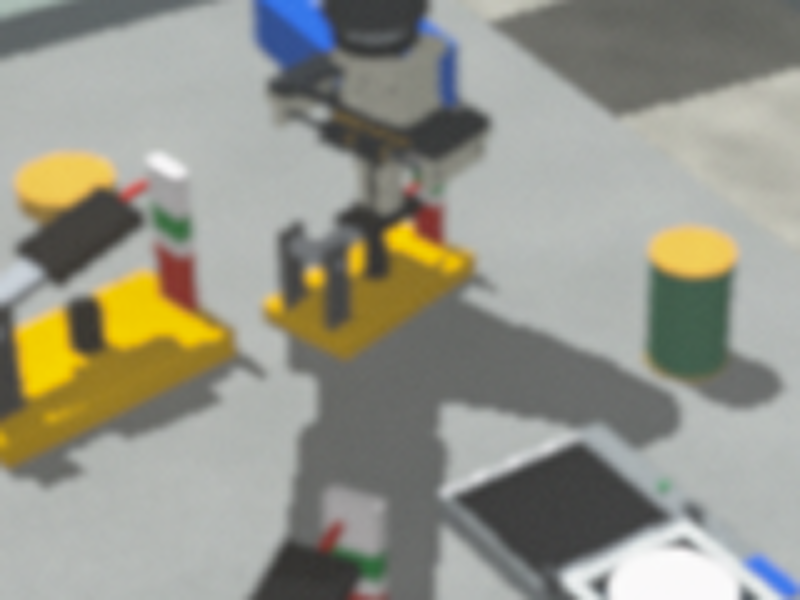

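The pointer (412,188) sits level with the green band (432,182). z = 0.090 and about 6 N match mid-green, and the leaf is still over. Handing in.

```bash
python3 -c "
from plant import ctrl
print(ctrl.close_job())"
```

```text
the job is handed in; nothing more can be done
None
```

The job is handed in: the leaf lies flat on the glass, white face up, and the fingers were holding the lever at about mid-green (pad height 90 mm, about 6 N); no verdict came back.

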